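Shift the rolling mill's H-gate lever into the green slot

ROBOT

A 6-joint arm with a two-finger parallel gripper is mounted at the origin on the work surface. World frame = base frame: x ahead of the robot, y to its left, z up, the work surface at z = 0. Lengths are in m, angles in rad, forces in N, time in s.
With the tool pointing down it reaches from about 0.275 to 0.75 m from the base axis. Payload 10.2 kg.
Tool frame: the origin (TCP) lies at the very end of the fingers, on their centre line; the grasp point (between the pads) lies 19 mm behind it; y points along the fingers, x is the direction in which the jaws open and shut, and the axes are right-handed (so a half turn about y gives the same grasp; the last joint's range is limited). The gripper opens to 85 mm and grips with 20 to 120 N. Pads are 22 mm wide; open, the fingers measure 114 mm over their backs; the gripper's body (76 mm by 85 mm) begins 54 mm behind the grasp point. The pads swing forward as they close: fully open they stand 13 mm farther back than shut.
Start: joints at [1.083, 0.313, 1.498, -0, 1.331, -0.223], TCP at [0.137, 0.507, 0.231] pointing down, gripper open.
Joint ranges: [-2.94, 2.94], [-0.97, 2.17], [0.19, 2.56], [-1.23, 4.37], [0.02, 3.11], [-2.88, 2.88]. Speed limits (rad/s): [2.39, 2.39, 3.01, 3.14, 3.14, 3.14].

INTERFACE

Orientations are given as a unit quaternion [x, y, z, w].
In Python, from cell import r gives the robot as it stands. The module is installed in compiled form; this text tells all that it offers.
- The arm moves only by the tool play_rows, never from a script. Its arguments are lists of equal length, an entry for each row: "slide": the shift along the tool's x, y, z in cm, a list of three; "delta_rot": the turn, a rotation vector about the tool's x, y, z in degrees, a list of three; "claw": the finger opening in cm, from 0 to 8.54. In form: {"slide": [[x, y, z], ...], "delta_rot": [[ax, ay, az], ...], "claw": [claw, ...]}. A call has exactly 5 rows; each row is the pose to reach, as a shift and turn from the pose commanded when the call began, along the tool's axes at that moment; what a row does not reach only later rows make up. A row lasts 1/10 s, in which the tool goes at most 50 mm and 8.59 degrees, less where a joint would pass 70% of its speed; a pose out of reach is approached as far as the arm can. A call with a gripper value outside its range is refused whole. The fingers move at their own pace and stop on an object; the grip force is fixed at half the most. Time passes only in rows, so rows that repeat a pose let the fingers close, or fill a call up. It gives the time, the measured TCP pose, the force and the opening at its end, in the units of the state.
- r.state(): the state, without advancing time (a new reading comes with each control period).
- r.camera(name): name is "scene" or "top" or "wrist"; returns the picture (400x640x3 uint8, blue, green, red); there is no depth.
- r.camera_params(name): a dict with "fx", "fy", "cx", "cy" (pixels), "k1" (the pictures are not rectified: a ray, as slopes to the right and down, at radius r is drawn at 1 + k1 r^2 times it, then the intrinsics apply), "eye" and "orientation" of the camera in the world. Camera axes: x right, y down, z forward; pixel columns grow to the right and rows downward; lengths in m; the calibration is good to about 2 mm. A picture is of the moment at which its call begins: read the wrist's pose just before it. camera_params takes no time and is no camera call; for the wrist camera it gives the pose at the moment of the call.
- r.close_job(): hands the job in, once; it reports no verdict.
The state is a dict: "time": time; "q": joint angles; "joint_vel": joint speeds; "effort": joint torques, N m; "ee_pos": TCP position; "orientation": TCP orientation; "ft_force": force on the tool from outside, world axes, zero at the start; "ft_torque": the same for the moment, N m; "width": finger opening in m.
Only numpy, scipy, OpenCV 4.12 (cv2) and the standard library are available. Lean on these libraries where they do the work, as an engineer would, in place of code of your own. Each camera call takes 0.05 s, during which the arm holds its last target. There are 200 camera calls.

TASK

Change gear on the jeweller's rolling mill: push the red-knobbed lever, which stands in the far left arm of its H-shaped gate (as the robot sees it), back to the crossing, over to the right-hand side, and all the way home into the arm of the gate marked with the green dot, without running it into the arm with the yellow dot. Push it gently with the fingertips or the outside of the fingers, never taking it between them, then leave it alone. Do not disturb the pliers, the brush or the jar.

Things in the scene. Friction and masses are not known exactly. Their poses are not given: they have to be found in the camera images.
- mill: Rolling mill fixed to the bench: green gearbox 160 (x) x 140 (y) x 82 mm, on it a grey gate plate, top 90 mm above the bench; on its right (-y, 83 to 217 mm off the origin) frames and steel rollers, up to 134 mm high. Origin on the bench under the middle of the gate; x runs along the gate's two slots (away from the robot at yaw 0), y across them to the left, z up.
- gate (a point): Middle of the H-gate, at the top of the plate, 90 mm above the bench. The H: two slots along the mill's x, their middles about 19 mm left and right of this point, joined by one crossing along y through it. Slots and crossing are 15 to 16 mm wide for a 10 mm shaft; corners of the crossing rounded, 3 mm radius. At plate height the lever travels 19 mm each way from the crossing.
- lever_across (a joint): Sideways tilt of the lever (rad): +0.30 = left slot, -0.30 = right slot (stops), 0 = middle of the crossing. Pivot 26 mm above the bench under the gate's middle. No spring: friction keeps it where it is left; about 2.5 N at the knob moves it. It can change sides only with lever_along near 0 (freely within 0.05; the rounded corners guide it in from about 0.07).
- lever_along (a joint): Tilt along the slots (rad), same pivot and friction, no spring: 0 = at the crossing, +0.30 = end stop of the far arm (+x of the mill; it starts in the left one, 0.16 to 0.30), -0.30 = end stop of the near arm. With a = lever_along, c = lever_across the knob centre is, in the mill's frame, at x = 120 sin a, y = 120 cos a sin c, z = 26 + 120 cos a cos c (mm).
- knob (a point): Centre of the lever's red ball knob, 34 mm diameter, 120 mm from the pivot (146 mm above the bench when upright). Below it is a steel shaft of 10 mm diameter, with a black collar of 16 mm under the ball.
- shaft (a point): Point on the axis of the lever's shaft, 90 mm from the pivot (30 mm below the knob centre, 26 mm above the gate plate when upright).
- dot_green: Green dot, 18 mm diameter, 2 mm high, on the gate plate 62 mm from the gate's middle along x, at the end of the right-hand slot's arm that is the goal: the far arm or the near arm, it varies. Origin at its centre underneath, 90 mm above the bench.
- dot_yellow: Yellow dot of the same size, at the opposite end of the right-hand slot: the wrong arm. (The left-hand slot's ends have a white and a blue dot.)
- pliers_mid (a point): Loose pliers lying flat to the left of the mill, red handles, 150 mm long, 54 mm wide, 14 mm high; this point is near their rivet, 7 mm above the bench. To be left alone.
- brush_grip (a point): Handle of a loose bench brush lying flat, about 200 mm long, beyond the mill. To be left alone.
- jar_mid (a point): Middle of a loose amber jar standing beyond the mill's left-hand corner, 52 mm diameter, 75 mm high. To be left alone.

How it is judged:
On the way:
1. the lever is across on the right-hand side, at the crossing (value of joint lever_across below -0.22 rad and value of joint lever_along between -0.12 and 0.12 rad), for 0.02 s.
At the end, for the whole second after the job is handed in: The lever rests on the right-hand side (lever_across below -0.22) and home in the arm with the green dot: lever_along within 0.05 rad (about 6 mm at the knob) of that arm's end stop, at rest; pliers, brush and jar within 20 mm of where they were (((x of dot_green in the frame of mill above 0 m and value of joint lever_across below -0.22 rad and value of joint lever_along above 0.25 rad) or (x of dot_green in the frame of mill below 0 m and value of joint lever_across below -0.22 rad and value of joint lever_along below -0.25 rad)) and velocity of joint lever_across between -0.05 and 0.05 rad/s and velocity of joint lever_along between -0.05 and 0.05 rad/s and distance of each of pliers_mid, brush_grip, jar_mid from where it was at the start of the episode below 0.02 m); the robot touches nothing.
It fails at once if the lever is run into the arm with the yellow dot (more than half way) ((x of dot_yellow in the frame of mill above 0 m and value of joint lever_across below -0.22 rad and value of joint lever_along above 0.17 rad) or (x of dot_yellow in the frame of mill below 0 m and value of joint lever_across below -0.22 rad and value of joint lever_along below -0.17 rad)).
It fails at once if the lever is taken between the fingers (distance between the grasp point and knob below 0.015 m or distance between the grasp point and shaft below 0.01 m).
It fails at once if the mill or its lever is forced (over 40 N) (contact force between the fingers and mill above 40 N).
It fails at once if the pliers, the brush or the jar is moved by more than 20 mm (distance of any of pliers_mid, brush_grip, jar_mid from where it was at the start of the episode above 0.02 m).
It also fails if it takes over 48 s, if anything falls off the work surface, if the arm or the gripper's body presses on something with over 40 N, if the wrist force passes 120 N, or if a joint passes its speed limit or range.

## Working session

There is one attempt and no reset: what is moved stays moved. The work goes in short steps, Python scripts to look and compute and a tool call to move; the robot and the scene stay as the last step left them, time stands still between calls to the robot, and variables do not carry over. Pictures are saved under pics/ and viewed, about 8 in all and at most 12, crops included, and the job is handed in when it is done.

Besides the shell and the picture viewer there is one more tool, called as name(argument=value, ...) on one line, values as JSON. play_rows: Moves the arm, as the interface text tells. Its arguments: {"type":"object","properties":{"slide":{"type":"array","items":{"type":"array","items":{"type":"number"}}},"delta_rot":{"type":"array","items":{"type":"array","items":{"type":"number"}}},"claw":{"type":"array","items":{"type":"number"}}},"required":["slide","delta_rot","claw"]}

```bash
mkdir -p pics; python3 - <<'E'
from cell import r
import cv2,json
s=r.state();print(s)
for n in("scene","top"):
    cv2.imwrite(f"pics/{n}0.png",r.camera(n));p=r.camera_params(n);print(n,p)
E
```

```text
{'time': 0.0, 'q': array([ 1.08256127e+00,  3.13440780e-01,  1.49843050e+00, -9.42528712e-06,
        1.33100354e+00, -2.23429375e-01]), 'joint_vel': array([-0.00157609, -0.0004203 , -0.00042865, -0.00104807,  0.002743  ,
        0.0002538 ]), 'effort': array([ 3.00468118e-04, -4.12269187e+01, -2.59737110e+01, -2.03476702e-04,
        4.26115395e-03,  4.36753908e-05]), 'ee_pos': array([0.13730964, 0.50646044, 0.23074227]), 'orientation': array([ 0.56182308,  0.42920537, -0.43002693, -0.5614396 ]), 'ft_force': array([ 0.15670308, -0.8767215 ,  0.09833971]), 'ft_torque': array([ 0.05538796,  0.02654374, -0.01307193]), 'width': 0.08547958112477902}
scene {'fx': 397.6045448295624, 'fy': 397.6045448295624, 'cx': 319.652807284942, 'cy': 199.76313492555389, 'k1': -0.006060389567829593, 'eye': array([0.98646603, 0.42437795, 0.76457444]), 'orientation': array([ 0.38476001,  0.86683439, -0.29120667, -0.12552512])}
top {'fx': 494.22570715221525, 'fy': 494.22570715221525, 'cx': 320.4185197441244, 'cy': 204.97313395111854, 'k1': -0.07617006595576077, 'eye': array([0.47261045, 0.06990816, 0.91506277]), 'orientation': array([-0.7035484 ,  0.70639805, -0.0519058 ,  0.05768221])}
```

View pics/scene0.png

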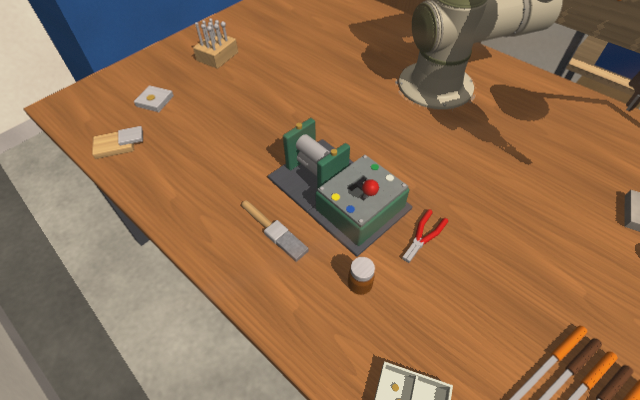

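View pics/top0.png

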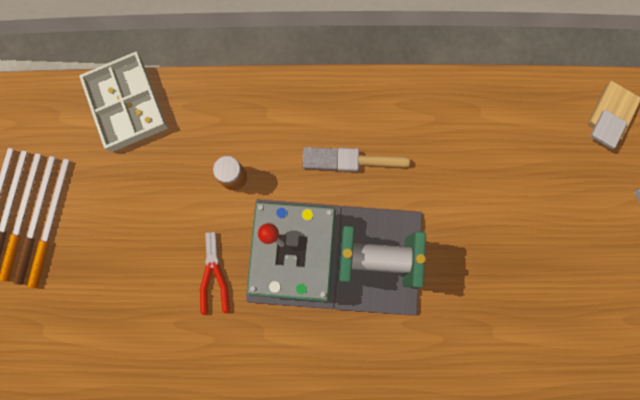

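The top view has far (+x) upward. The red knob is at about (268,233), green dot at (302,289) so the goal is the near arm, yellow (307,214), blue (281,213) and white (275,287). The jar is at (228,170), the pliers at (213,275) and the brush at about (355,160).

```bash
cat > h.py <<'E'
from cell import r
import cv2,numpy as np
from scipy.spatial.transform import Rotation as R
def ray(n,uv,p=None):
    p=p or r.camera_params(n)
    K=np.array([[p['fx'],0,p['cx']],[0,p['fy'],p['cy']],[0,0,1]])
    x=cv2.undistortPoints(np.array([[uv]],float),K,np.array([p['k1'],0,0,0.]))[0,0]
    d=R.from_quat(p['orientation']).apply([x[0],x[1],1]);return p['eye'],d/np.linalg.norm(d)
def plane(n,uv,z,p=None):
    e,d=ray(n,uv,p);return e+d*(z-e[2])/d[2]
def tri(a,b):
    (e,d),(f,g)=a,b
    t=np.linalg.lstsq(np.c_[d,-g],f-e,rcond=None)[0]
    P,Q=e+t[0]*d,f+t[1]*g;return (P+Q)/2,np.linalg.norm(P-Q)
def blob(im,lo,hi,box,inv=False):
    h=cv2.cvtColor(im,cv2.COLOR_BGR2HSV);m=cv2.inRange(h,np.array(lo),np.array(hi))
    if lo[0]==0 and lo[1]>100: m|=cv2.inRange(h,np.array((174,lo[1],lo[2])),np.array((180,255,255)))
    k=np.zeros_like(m);x0,y0,x1,y1=box;k[y0:y1,x0:x1]=m[y0:y1,x0:x1]
    n,_,st,c=cv2.connectedComponentsWithStats(k);
    i=1+np.argmax(st[1:,4]);return c[i],st[i]
C=dict(red=((0,160,70),(6,255,255)),green=((50,150,80),(75,255,255)),yellow=((24,150,120),(34,255,255)),blue=((105,150,80),(125,255,255)),white=((0,0,205),(180,50,255)))
def mill(a,c,g,yaw):
    v=np.array([120*np.sin(a),120*np.cos(a)*np.sin(c),26+120*np.cos(a)*np.cos(c)])/1000
    return v
E
python3 - <<'E'
from h import *
T=cv2.imread('pics/top0.png');S=cv2.imread('pics/scene0.png')
bt=dict(red=(255,220,282,247),green=(292,280,312,297),yellow=(298,206,318,222),blue=(273,205,290,221),white=(267,279,284,296))
bs=dict(red=(360,176,382,198),green=(367,160,382,174),yellow=(328,190,344,204),blue=(342,202,358,216),white=(382,171,397,184))
D={}
for n in bt:
    a,sa=blob(T,*C[n],bt[n]);b,sb=blob(S,*C[n],bs[n])
    P,e=tri(ray('top',a),ray('scene',b));D[n]=P
    print(n,a.round(1),sa,b.round(1),sb,'tri',P.round(4),round(e,4),'plane top',plane('top',a,.092).round(4),'scene',plane('scene',b,.092).round(4))
E
```

```text
red [267.6 233.2] [258 224  21  19 305] [370.4 187.2] [363 180  16  16 198] tri [0.5492 0.1596 0.1395] 0.0001 plane top [0.5539 0.165  0.092 ] scene [0.5159 0.1395 0.092 ]
green [300.9 288.6] [297 285   9   8  58] [374.5 166.8] [372 165   6   5  26] tri [0.4621 0.1093 0.0906] 0.0003 plane top [0.4622 0.1091 0.092 ] scene [0.4631 0.1101 0.092 ]
yellow [307.  214.5] [302 210  11  10  83] [335.3 196.7] [332 194   8   7  44] tri [0.5854 0.0991 0.0906] 0.0003 plane top [0.5853 0.099  0.092 ] scene [0.5861 0.0999 0.092 ]
blue [281.  212.4] [277 209   9   8  58] [349.9 208.6] [347 206   7   6  37] tri [0.589  0.1428 0.0915] 0.0002 plane top [0.5889 0.1428 0.092 ] scene [0.5894 0.143  0.092 ]
white [274.2 286.4] [270 282  10  10  80] [389.4 177.3] [386 175   8   6  37] tri [0.4657 0.1533 0.0919] 0.0003 plane top [0.4658 0.1531 0.092 ] scene [0.4657 0.1534 0.092 ]
```

```bash
cat >> h.py <<'E'
G=np.array([.5256,.1261]);MX=np.array([.9966,-.0825,0]);MX/=np.linalg.norm(MX);MY=np.array([-MX[1],MX[0],0])
def towards(mx,my,z,s=None):
    """tool-frame slide (cm) from the present pose to the mill-frame point mx,my (mm), z (mm)"""
    s=s or r.state();P=np.r_[G,0]+(mx*MX+my*MY)/1000+[0,0,z/1000]
    return (R.from_quat(s['orientation']).inv().apply(P-s['ee_pos'])*100).round(2)
def inmill(P):
    v=np.array(P)-np.r_[G,0];return np.array([v@MX,v@MY,v[2]])*1000
E
python3 - <<'E'
from h import *
s=r.state();Q=R.from_quat(s['orientation']);print(Q.as_matrix().round(3))
for k in range(4):
    a=np.radians(90*k);x=np.cos(a)*MX+np.sin(a)*MY;y=np.array([0,0,-1.]);z=np.cross(x,y)
    print(k,np.degrees((Q.inv()*R.from_matrix(np.c_[x,y,z])).as_rotvec()).round(1))
print(inmill(s['ee_pos']))
print('to far-left high',towards(85,36,200), towards(55,36,135))
E
```

```text
[[ 0.262 -0.001 -0.965]
 [ 0.965 -0.001  0.262]
 [-0.001 -1.     0.   ]]
0 [ 0.  79.6 -0.1]
1 [ -0.  -10.4  -0.1]
2 [-1.000e-01 -1.004e+02 -0.000e+00]
3 [ 1.000e-01  1.696e+02 -0.000e+00]
[-418.34981048  347.06229237  230.78571202]
to far-left high [-21.47   3.09 -55.14] [-22.     9.59 -52.19]
```

play_rows(slide=[[-1.5, 0, -3.9], [-3, 0, -7.8], [-4.5, 0, -11.7], [-6, 0, -15.6], [-7.5, 0, -19.5]], delta_rot=[[0, -2, 0], [0, -4, 0], [0, -6, 0], [0, -8, 0], [0, -10.4, 0]], claw=[0, 0, 0, 0, 0])

```text
time: 0.6
ee_pos: [0.307, 0.382, 0.2311]
orientation: [-0.52, -0.479, 0.479, 0.52]
ft_force: [0.9, 0.8, 0.5]
width: 0.0122
```

```bash
python3 - <<'E'
from h import *
s=r.state();Q=R.from_quat(s['orientation']);print(Q.as_matrix().round(3),s['time'],s['width'],inmill(s['ee_pos']),s['ft_force'])
print(towards(85,36,210))
E
```

```text
[[ 0.081 -0.    -0.997]
 [ 0.997 -0.     0.081]
 [-0.    -1.     0.   ]] 0.6 0.012249248066371685 [-238.9546568   237.03249319  231.11445159] [0.92008231 0.81815856 0.46576164]
[-20.14   2.11 -32.38]
```

play_rows(slide=[[-2, 0, -3.4], [-4, 0, -6.8], [-6, 0, -10.2], [-8, 0, -13.6], [-10, 0, -17]], delta_rot=[[0, 0, 0], [0, 0, 0], [0, 0, 0], [0, 0, 0], [0, 0, 0]], claw=[0, 0, 0, 0, 0])

```text
time: 1.1
ee_pos: [0.4681, 0.2683, 0.231]
orientation: [-0.52, -0.479, 0.479, 0.521]
ft_force: [1.0, 0.5, 0.3]
width: -0.0001
```

play_rows(slide=[[-2, 0, -3.2], [-4, 0, -6.4], [-6, 0, -9.6], [-8, 1, -12.8], [-10.1, 2, -15.4]], delta_rot=[[0, 0, 0], [0, 0, 0], [0, 0, 0], [0, 0, 0], [0, 0, 0]], claw=[0, 0, 0, 0, 0])

```text
time: 1.6
ee_pos: [0.6134, 0.1549, 0.2105]
orientation: [-0.52, -0.479, 0.479, 0.52]
ft_force: [0.6, 1.2, -0.0]
width: 0.0002
```

```bash
python3 - <<'E'
from h import *
s=r.state();print(s['time'],s['width'],inmill(s['ee_pos']),s['ft_force'])
print(towards(60,36,130))
im=r.camera('scene');cv2.imwrite('pics/s1.png',cv2.resize(im[60:260,250:500],None,fx=3,fy=3))
im=r.camera('wrist');cv2.imwrite('pics/w1.png',im)
E
```

```text
1.6 0.00015574135671463384 [ 85.13221143  35.8962677  210.54088749] [ 0.61159105  1.23412709 -0.02878852]
[0.01 8.05 2.51]
```

View pics/s1.png

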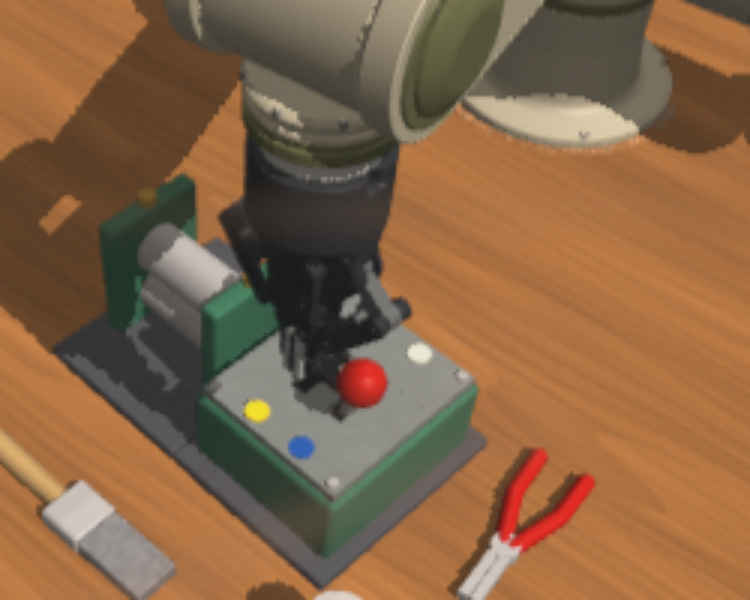

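View pics/w1.png

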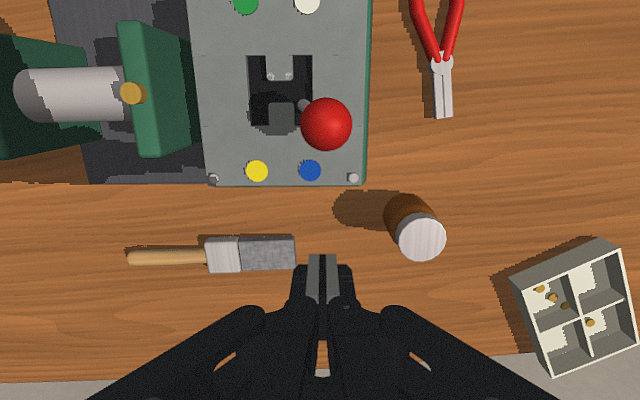

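The wrist view shows the shut fingertips at about (322,255), over clear bench beyond the mill. The knob is at (327,124) and the jar at (420,235). The path down is free.

play_rows(slide=[[0, 2, 0.5], [0, 4, 1], [0, 6, 1.5], [0, 8.2, 2], [0, 8.2, 2.5]], delta_rot=[[0, 0, 0], [0, 0, 0], [0, 0, 0], [0, 0, 0], [0, 0, 0]], claw=[0, 0, 0, 0, 0])

```text
time: 2.2
ee_pos: [0.5852, 0.1585, 0.1266]
orientation: [-0.519, -0.477, 0.48, 0.522]
ft_force: [-0.0, 0.1, -0.9]
width: 0.0
```

play_rows(slide=[[0, 0, 0.3], [0, 0, 0.6], [0, 0, 0.9], [0, 0, 1.2], [0, 0, 1.5]], delta_rot=[[0, 0, 0], [0, 0, 0], [0, 0, 0], [0, 0, 0], [0, 0, 0]], claw=[0, 0, 0, 0, 0])

```text
time: 2.7
ee_pos: [0.5731, 0.1593, 0.1304]
orientation: [0.521, 0.48, -0.478, -0.52]
ft_force: [3.4, -0.1, 3.7]
width: 0.0001
```

```bash
cat >> h.py <<'E'
def look(name,box=(200,120,420,260)):
    s=r.state();print(s['time'],'tcp',inmill(s['ee_pos']).round(1),'F',s['ft_force'].round(1))
    for n,b in(('top',(225,195,345,300)),('wrist',(0,0,640,400)),('scene',(300,130,405,230))):
        p=r.camera_params(n);im=r.camera(n)
        if n!='wrist': cv2.imwrite(f'pics/{n}_{name}.png',cv2.resize(im[b[1]-30:b[3]+30,b[0]-30:b[2]+30],None,fx=3.3,fy=3.3))
        else: cv2.imwrite(f'pics/{n}_{name}.png',im)
        try: c,st=blob(im,*C['red'],b)
        except ValueError: print(n,'none');continue
        print(n,c.round(1),st,'knob at z.142:',inmill(plane(n,c,.142,p)).round(1))
E
python3 -c "
from h import *
look('a')"
```

```text
2.7 tcp [ 44.6  37.  130.4] F [ 3.4 -0.1  3.7]
top [267.9 237.5] [258 230  20  14 197] knob at z.142: [ 13.9  33.8 142. ]
wrist [317.1 228.1] [ 280  192   75   74 4342] knob at z.142: [ 15.8  34.6 142. ]
scene [376.5 181.3] [375 179   4   5  13] knob at z.142: [  2.   34.6 142. ]
```

play_rows(slide=[[0, 0, 0.3], [0, 0, 0.7], [0, 0, 1.1], [0, 0, 1.5], [0, 0, 1.6]], delta_rot=[[0, 0, 0], [0, 0, 0], [0, 0, 0], [0, 0, 0], [0, 0, 0]], claw=[0, 0, 0, 0, 0])

```text
time: 3.35
ee_pos: [0.5557, 0.1608, 0.1292]
orientation: [-0.52, -0.479, 0.479, 0.52]
ft_force: [3.6, -0.4, 2.0]
width: -0.0001
```

```bash
python3 -c "
from h import *
look('b')"
```

```text
3.35 tcp [ 27.2  37.  129.2] F [ 3.6 -0.4  2. ]
top [266.9 249.9] [257 243  19  14 182] knob at z.142: [ -5.6  33.5 142. ]
wrist [457.9  65.7] [ 419    0   74  135 4669] knob at z.142: [-67.8  88.1 142. ]
scene [382.4 177.1] [381 175   4   5  14] knob at z.142: [-15.   35.4 142. ]
```

```bash
python3 -c "
from h import *
im=cv2.imread('pics/wrist_b.png');c,st=blob(im,*C['red'],(250,120,410,300));print(c,st)
c=[st[0]+st[2]/2,st[1]+st[3]/2];print(inmill(plane('wrist',c,.1406)))"
```

```text
[317.68463612 229.54851752] [ 280  192   76   76 4452]
[  0.35851971  34.96649508 140.6       ]
```

View pics/wrist_b.png

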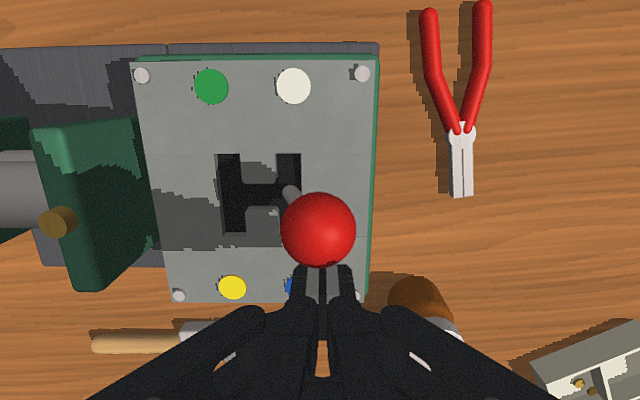

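The knob is at mill x ≈ 0, and the wrist view shows the shaft at (288,190), in line with the crossing. Next I go round to the left side.

play_rows(slide=[[0, 0, -2], [2.5, 0, -2.8], [5.5, 0, -2.8], [5.5, 0, 0], [5.5, 0, 2.7]], delta_rot=[[0, 0, 0], [0, 0, 0], [0, 0, 0], [0, 0, 0], [0, 0, 0]], claw=[0, 0, 0, 0, 0])

```text
time: 4.0
ee_pos: [0.5324, 0.2183, 0.1279]
orientation: [-0.519, -0.478, 0.48, 0.521]
ft_force: [-0.7, 0.6, 1.0]
width: 0.0003
```

play_rows(slide=[[-0.6, 0, 0], [-1.2, 0, 0], [-1.8, 0, 0], [-2.2, 0, 0], [-2.6, 0, 0]], delta_rot=[[0, 0, 0], [0, 0, 0], [0, 0, 0], [0, 0, 0], [0, 0, 0]], claw=[0, 0, 0, 0, 0])

```text
time: 4.5
ee_pos: [0.5322, 0.1912, 0.1291]
orientation: [-0.521, -0.479, 0.479, 0.521]
ft_force: [-0.7, 2.2, -0.3]
width: -0.0002
```

```bash
python3 -c "
from h import *
look('c')"
```

```text
4.5 tcp [  1.2  65.4 129.1] F [-0.7  2.2 -0.3]
top none
wrist [418.1 100.9] [ 378   37   73  130 4281] knob at z.142: [-80.9 102.4 142. ]
scene [376.1 181.6] [370 174  13  15 137] knob at z.142: [  3.2  34.6 142. ]
```

View pics/wrist_c.png

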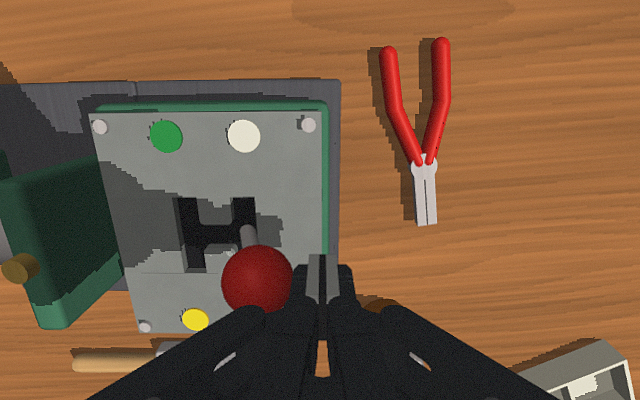

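The knob, in the shadow at (257,280), touches the left finger's outside, and the shaft is lined up with the crossing. I push right in stages.

play_rows(slide=[[-0.6, 0, 0], [-1.2, 0, 0], [-1.8, 0, 0], [-2.4, 0, 0], [-3, 0, 0]], delta_rot=[[0, 0, 0], [0, 0, 0], [0, 0, 0], [0, 0, 0], [0, 0, 0]], claw=[0, 0, 0, 0, 0])

```text
time: 5.15
ee_pos: [0.5293, 0.1614, 0.1294]
orientation: [0.52, 0.479, -0.479, -0.52]
ft_force: [0.1, 4.5, 2.7]
width: -0.0001
```

play_rows(slide=[[-0.6, 0, 0], [-1.2, 0, 0], [-1.8, 0, 0], [-2.4, 0, 0], [-3, 0, 0]], delta_rot=[[0, 0, 0], [0, 0, 0], [0, 0, 0], [0, 0, 0], [0, 0, 0]], claw=[0, 0, 0, 0, 0])

```text
time: 5.65
ee_pos: [0.5266, 0.1315, 0.1291]
orientation: [-0.52, -0.479, 0.479, 0.521]
ft_force: [0.1, 1.9, 0.2]
width: 0.0
```

```bash
python3 -c "
from h import *
look('d')
im=cv2.imread('pics/wrist_d.png');h=cv2.cvtColor(im,cv2.COLOR_BGR2HSV)
m=cv2.inRange(h,(0,160,30),(6,255,255))|cv2.inRange(h,(174,160,30),(180,255,255));m[:,:150]=0;m[:,330:]=0;m[:180]=0
x,y,w,hh=cv2.boundingRect(m);print(x,y,w,hh,inmill(plane('wrist',(x+w/2,y+hh/2),.142)))"
```

```text
5.65 tcp [  0.6   5.5 129.1] F [0.1 1.9 0.2]
top none
wrist [493.8 102.6] [ 458   39   71  129 4450] knob at z.142: [-81.1  71.6 142. ]
scene [354.3 164.8] [349 158  11  15 127] knob at z.142: [  2.4 -27.3 142. ]
220 249 72 64 [ -1.15909306 -25.81038375 142.        ]
```

View pics/wrist_d.png

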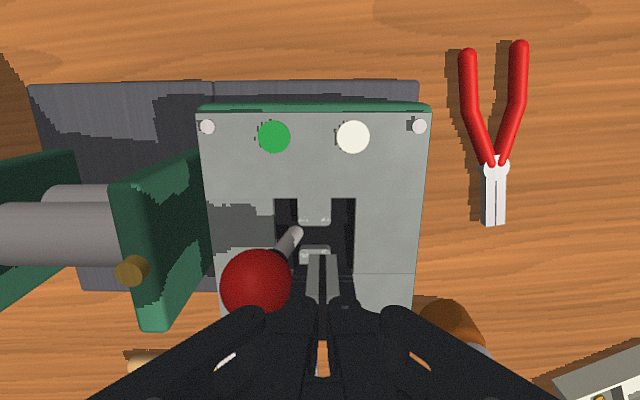

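The lever is crossing: the knob at (256,284) is at mill y ≈ -26 mm. About 9 mm remain.

play_rows(slide=[[-0.3, 0, 0], [-0.5, 0, 0], [-0.7, 0, 0], [-0.9, 0, 0], [-0.9, 0, 0]], delta_rot=[[0, 0, 0], [0, 0, 0], [0, 0, 0], [0, 0, 0], [0, 0, 0]], claw=[0, 0, 0, 0, 0])

```text
time: 6.3
ee_pos: [0.526, 0.1229, 0.1292]
orientation: [-0.52, -0.479, 0.479, 0.52]
ft_force: [-0.5, 2.4, -1.2]
width: -0.0
```

```bash
cat >> h.py <<'E'
def wk(f,z=.1406):
    im=cv2.imread(f);h=cv2.cvtColor(im,cv2.COLOR_BGR2HSV)
    m=cv2.inRange(h,(0,160,30),(6,255,255))|cv2.inRange(h,(174,160,30),(180,255,255));m[:,:150]=0;m[:,390:]=0;m[:160]=0
    x,y,w,hh=cv2.boundingRect(m);print(x,y,w,hh,inmill(plane('wrist',(x+w/2,y+hh/2),z)))
E
python3 -c "
from h import *
look('e');wk('pics/wrist_e.png')"
```

```text
6.3 tcp [  0.7  -3.2 129.2] F [-0.5  2.4 -1.2]
top none
wrist [503.4 102.4] [ 468   39   72  129 4475] knob at z.142: [-81.2  67.6 142. ]
scene [351.6 163.2] [346 156  12  15 126] knob at z.142: [  3.2 -34.5 142. ]
221 246 72 67 [ -0.60522362 -34.18584137 140.6       ]
```

play_rows(slide=[[2, 0, 0], [2, 0, -4], [1.5, 0, -6], [-2, 0, -6], [-3.2, 0, -5]], delta_rot=[[0, 0, 0], [0, 0, 0], [0, 0, 0], [0, 0, 0], [0, 0, 0]], claw=[0, 0, 0, 0, 0])

```text
time: 6.95
ee_pos: [0.5741, 0.0846, 0.1291]
orientation: [0.521, 0.478, -0.479, -0.52]
ft_force: [0.2, 0.6, 0.6]
width: -0.0001
```

play_rows(slide=[[0, 0, 0.4], [0, 0, 0.8], [0, 0, 1.2], [0, 0, 1.6], [0, 0, 2]], delta_rot=[[0, 0, 0], [0, 0, 0], [0, 0, 0], [0, 0, 0], [0, 0, 0]], claw=[0, 0, 0, 0, 0])

```text
time: 7.45
ee_pos: [0.5531, 0.0892, 0.1294]
orientation: [0.52, 0.479, -0.479, -0.52]
ft_force: [-0.9, 0.4, 0.5]
width: -0.0001
```

```bash
python3 -c "
from h import *
look('f');wk('pics/wrist_f.png')"
```

```text
7.45 tcp [ 30.4 -34.5 129.4] F [-0.9  0.4  0.5]
top [309.1 253.8] [300 249  20  11 181] knob at z.142: [ -6.4 -32.7 142. ]
wrist [549.3  63.8] [ 514    0   74  132 4833] knob at z.142: [-66.5  51.7 142. ]
scene [355.6 168.7] [352 167   8   4  17] knob at z.142: [  8.3 -18.1 142. ]
287 187 76 77 [  1.39570592 -33.71231332 140.6       ]
```

View pics/wrist_f.png

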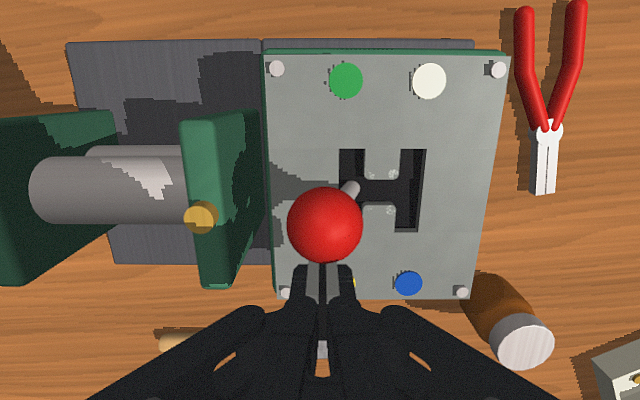

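The lever stands at the crossing in the right-hand slot, with the knob at (325,225) and the fingers behind it on the far side. The green dot at (346,80) is straight ahead of the push. I push home.

play_rows(slide=[[0, 0, 0.5], [0, 0, 1.1], [0, 0, 1.7], [0, 0, 2.3], [0, 0, 2.9]], delta_rot=[[0, 0, 0], [0, 0, 0], [0, 0, 0], [0, 0, 0], [0, 0, 0]], claw=[0, 0, 0, 0, 0])

```text
time: 8.1
ee_pos: [0.5239, 0.0912, 0.1294]
orientation: [0.52, 0.479, -0.479, -0.52]
ft_force: [2.7, 0.5, 0.1]
width: 0.0001
```

play_rows(slide=[[0, 0, 0.2], [0, 0, 0.4], [0, 0, 0.6], [0, 0, 0.7], [0, 0, 0.7]], delta_rot=[[0, 0, 0], [0, 0, 0], [0, 0, 0], [0, 0, 0], [0, 0, 0]], claw=[0, 0, 0, 0, 0])

```text
time: 8.6
ee_pos: [0.5173, 0.0916, 0.1291]
orientation: [-0.52, -0.479, 0.479, 0.52]
ft_force: [2.5, -0.1, -1.3]
width: -0.0001
```

```bash
python3 -c "
from h import *
look('g');wk('pics/wrist_g.png',.1355)"
```

```text
8.6 tcp [ -5.4 -35.  129.1] F [ 2.5 -0.1 -1.3]
top [225.8 292.3] [225 283   3  17  40] knob at z.142: [-76.2  91.2 142. ]
wrist [540.8 110.9] [ 506   49   72  126 4447] knob at z.142: [-84.3  51.4 142. ]
scene [366.5 160.8] [362 157  11   8  47] knob at z.142: [-24.5 -17.6 142. ]
292 190 73 74 [-31.67552276 -32.30801628 135.5       ]
```

play_rows(slide=[[0, 0, 0.1], [0, 0, 0.15], [0, 0, 0.2], [0, 0, 0.25], [0, 0, 0.25]], delta_rot=[[0, 0, 0], [0, 0, 0], [0, 0, 0], [0, 0, 0], [0, 0, 0]], claw=[0, 0, 0, 0, 0])

```text
time: 9.25
ee_pos: [0.515, 0.0919, 0.1293]
orientation: [0.52, 0.479, -0.479, -0.52]
ft_force: [4.0, -1.2, -3.0]
width: -0.0005
```

```bash
python3 -c "
from h import *
look('h');wk('pics/wrist_h.png',.1355)"
```

```text
9.25 tcp [ -7.7 -35.  129.3] F [ 4.  -1.2 -3. ]
top [225.8 292.5] [225 283   3  17  39] knob at z.142: [-76.5  91.2 142. ]
wrist [540.1 113.6] [ 506   53   71  125 4403] knob at z.142: [-85.6  51.4 142. ]
scene [367.3 160.4] [363 156  10   9  52] knob at z.142: [-26.6 -17.1 142. ]
292 190 73 74 [-34.03413025 -32.26119774 135.5       ]
```

play_rows(slide=[[0, 0, -2], [0, 0, -5], [0, -2, -7], [0, -6, -9], [0, -10, -10]], delta_rot=[[0, 0, 0], [0, 0, 0], [0, 0, 0], [0, 0, 0], [0, 0, 0]], claw=[0, 0, 0, 0, 0])

```text
time: 9.9
ee_pos: [0.6149, 0.0835, 0.23]
orientation: [-0.52, -0.478, 0.479, 0.521]
ft_force: [0.5, -0.9, 0.3]
width: 0.0001
```

play_rows(slide=[[4, -1, 0], [8, -1, 0], [12, -1, 0], [16, -1, 0], [16, -1, 0]], delta_rot=[[0, 0, 0], [0, 0, 0], [0, 0, 0], [0, 0, 0], [0, 0, 0]], claw=[0, 0, 0, 0, 0])

```text
time: 10.4
ee_pos: [0.6267, 0.2476, 0.2386]
orientation: [-0.518, -0.48, 0.48, 0.52]
ft_force: [-0.0, -0.0, 1.0]
width: 0.0002
```

```bash
python3 -c "
from h import *
look('i')
T=cv2.imread('pics/top_i.png');S=cv2.imread('pics/scene_i.png');
im=r.camera('top');cv2.imwrite('pics/topfull.png',im)
im2=r.camera('scene')
for z in(1,):
  a,sa=blob(im,*C['red'],(285,240,345,300));b,sb=blob(im2,*C['red'],(330,130,400,200));print(a,sa,b,sb)
  P,e=tri(ray('top',a),ray('scene',b));print(inmill(P),e,'top on z136',inmill(plane('top',a,.136)))
"
```

```text
10.4 tcp [ 90.7 129.4 238.6] F [-0. -0.  1.]
top [306.7 272.5] [297 262  21  21 313] knob at z.142: [-35.6 -31.5 142. ]
wrist [94.3 32.4] [  66    6   57   53 2262] knob at z.142: [-34.3 -29.4 142. ]
scene [360.8 158.6] [358 152   8  13  49] knob at z.142: [-20.5 -30.3 142. ]
[306.75641026 272.46474359] [297 263  21  20 312] [360.51219512 158.68292683] [358 153   7  11  41]
[-32.34481153 -34.64139048 128.98289501] 0.009373379165861333 top on z136 [-35.4662367  -31.30729131 136.        ]
```

View pics/topfull.png

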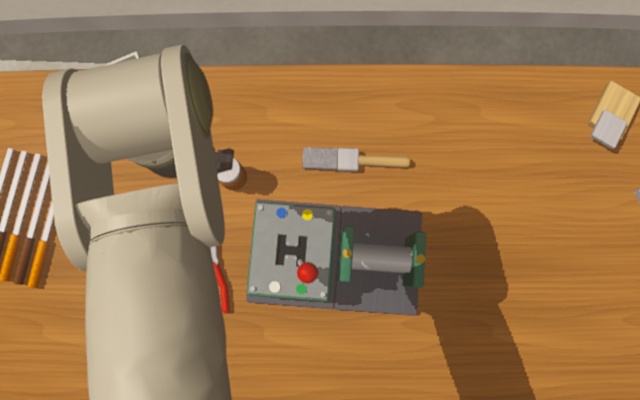

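The top view shows the knob at (307,272), home in the near right arm by the green dot. Brush, jar and pliers are where they were, as far as the arm lets them be seen.

```bash
python3 -c "
from cell import r
print(r.close_job())"
```

```text
the job is handed in; nothing more can be done
None
```

The lever is in the right-hand slot, pushed home into the near arm with the green dot, and the job is handed in. I pushed it with the shut fingers from the far side to the crossing, then from the left across to the right, then from the far side home. It never went towards the yellow arm.

**Final position:** after I backed off, the top and wrist cameras put the knob at x about -34 to -35.5 mm and y about -29 to -31.5 mm in the mill's frame. That means lever_along is about -0.29 to -0.30 rad and lever_across about -0.25 to -0.27 rad. Both are inside the limits of -0.25 and -0.22, but lever_across has the smaller margin.

**Crossing:** at the crossing on the right-hand side the lever measured about -0.29 rad across and within about 0.01 rad of zero along.

**Forces:** contact forces read after each move stayed at about 5 N. The robot touched nothing at the end, and the clock stood at about 10.5 s.

**Checks that disagreed or were incomplete:**
- The last scene-camera fix was unreliable because the arm hid part of the knob. Its rays missed the top camera's by 9 mm, so I did not use it.
- In the last top picture the brush looked unmoved, but the arm partly hid the jar and pliers. What could be seen of them was in place, and I did not measure their displacement.

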